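# Register the ore section and run the rotary stage round

### The arm

A 6-joint arm with a two-finger parallel gripper is mounted at the origin on the work surface. World frame = base frame: x ahead of the robot, y to its left, z up, the work surface at z = 0. Lengths are in m, angles in rad, forces in N, time in s.
With the tool pointing down it reaches from about 0.275 to 0.75 m from the base axis. Payload 10.2 kg.
Tool frame: the origin (TCP) lies midway between the tips of the shut fingers; the grasp point (between the pads) lies 19 mm behind it (env.hold_point_z is the distance from the TCP to the grasp point, in m); x points along the fingers, z is the direction in which the jaws open and shut, and the axes are right-handed (so a half turn about x gives the same grasp; the last joint's range is limited). The gripper opens to 85 mm and grips with 20 to 120 N. Pads are 22 mm wide; open, the fingers measure 114 mm over their backs; the gripper's body (76 mm by 85 mm) begins 54 mm behind the grasp point. The pads swing forward as they close: fully open they stand 13 mm farther back than shut.
Start: joints at [-0.223, 0.313, 1.498, -0, 1.331, -0.223], TCP at [0.525, -0, 0.231] pointing down, gripper open.
Joint ranges: [-2.94, 2.94], [-0.97, 2.17], [0.19, 2.56], [-1.23, 4.37], [0.02, 3.11], [-2.88, 2.88]. Speed limits (rad/s): [2.39, 2.39, 3.01, 3.14, 3.14, 3.14].

### API

Orientations are given as a unit quaternion [x, y, z, w].
In Python, from bench import env, kinematics, monitor, eyes, job gives the robot as it stands. The module is installed in compiled form; this text tells all that it offers. Calls block until the motion is done:
- env.reach(position, orientation): joint-space move of the TCP to a pose.
- env.movel(position, velocity=0.15, frame=None, guard=None): straight line of the TCP; frame=None keeps the orientation; velocity is the mean speed in m/s. With guard (N) it stops when the force on the tool has changed by that much, and returns True; else False.
- env.set_joints(angles): joint-space move.
- env.release() and env.close_gripper(effort=None): open the fingers fully, or close them until they stop; effort is the grip in N (None keeps the last).
- env.hold(seconds).
- kinematics.ik(position, orientation): joint angles nearest the present ones, or None.
- monitor.sense(): the state.
- eyes.grab_frame(name): name is "scene" or "side" or "wrist"; returns a dict with "frame" (480x640x3 uint8, red, green, blue), "mtx" (3x3 intrinsics, pixels), "k1" (the pictures are not rectified: a ray, as slopes to the right and down, at radius r is drawn at 1 + k1 r^2 times it, then the intrinsics apply), "view" (4x4, takes a point from world to camera coordinates). Camera axes: x right, y down, z forward; pixel columns grow to the right and rows downward; lengths in m; the calibration is good to about 2 mm. A picture is of the moment at which its call begins. There is no depth.
A pose or a line that the arm cannot do raises env.MotionError and nothing moves.
- job.hand_in(): hands the job in, once; it reports no verdict.
The state is a dict: "clock": time; "joints": joint angles; "qvel": joint speeds; "joint_efforts": joint torques, N m; "position": TCP position; "ee_rot": TCP orientation; "contact_force": force on the tool from outside, world axes, zero at the start; "ft_torque": the same for the moment, N m; "finger_gap": opening from 0.0 (shut) to 1.0 (fully open).
Only numpy, scipy, OpenCV 4.12 (cv2) and the standard library are available. Lean on these libraries where they do the work, as an engineer would, in place of code of your own. Each camera call takes 0.05 s, during which the arm holds its last target. There are 200 camera calls.

### The job

First slide the amber specimen block on the black rotary stage flush against both brass stops. Then, with the block left lying there, turn the stage by its pegs clockwise (seen from above), gently, through its full turn and a little more until it meets its end stop and will go no further. Leave the block flush against both stops, and leave the lens, the oil bottle and the slide box where they are.

Things in the scene. Friction and masses are not known exactly. Their poses are not given: they have to be found in the camera images.
- turn (a joint): Angle of the rotary stage, rad; grows clockwise seen from above. Travel 0 to 6.95, where a hard end stop is felt; starts at 0.05 to 0.6. Stiff (about 2.5 N at a peg), stays where left. At the end stop the broad yellow mark on the disc faces the yellow index on the stand, but the two are also close at the start: a whole turn is needed.
- stage_mid (a point): Centre of the top of the black disc (diameter 190 mm, top 60 mm above the table), on the axis; turns with it, z up. Two brass stop bars, 10 mm high, 6 mm wide: one 44 mm long along x, working face at y = -14 mm looking to +y; one 26 mm long along y, working face at x = -23 mm looking to +x. A block flush on both, its long side on the long bar, is centred on the axis.
- peg0 (a point): Centre of the top of an upright aluminium peg fixed on the disc, diameter 12 mm, 32 mm tall (top 92 mm above the table), 80 mm from the axis, at +45 degrees in the stage_mid frame.
- peg1 (a point): The same, second peg, at 165 degrees in the stage_mid frame.
- peg2 (a point): The same, third peg, at 285 degrees in the stage_mid frame.
- reader (a point): Centre of the grey arm of the scale reader on the fixed stand: 51 mm long (radial), 34 wide, 14 thick, reaching inward to 74 mm from the axis; underside 100, top 114 (lens 120) mm above the table. Pegs pass beneath it, a finger cannot: let go and use another peg. Its post (18 x 34 mm) stands 107 to 125 mm from the axis.
- index (a point): Top of the small white post with the yellow index mark (10 x 12 mm, 60 mm above the table), fixed to the stand 104 mm from the axis, across from the reader.
- stand: White foot of the rotary stage, fixed to the table, 250 x 200 mm, 20 mm high. Origin on the table, on the turning axis; its +x points to the reader.
- section: Loose specimen block of amber resin with a stone slice in its top, 46 (x) x 28 (y) x 18 (z) mm, about 80 g, lying on the disc. Origin at the centre of its underside. Its x must lie along the x of stage_mid.
- section_mid (a point): Centre of the specimen block, 9 mm above its underside.
- objective: Microscope objective lens standing on the table, steel, diameter 32 mm, 52 mm tall; origin at the centre of its underside. Not to be disturbed.
- oil: Small amber oil bottle with a black cap, diameter 34 mm, 75 mm tall; origin at the centre of its underside. Not to be disturbed.
- slidebox: Closed blue slide box, 60 x 85 x 28 mm; origin at the centre of its underside. Not to be disturbed.
Things that resemble listed ones, but are neither listed nor needed, are in the scene too. Leave any blue look-alike of the section alone.

How it is judged:
By the outcome, as a careful person would: the job done as asked, in the order asked, and still so for the second after the job is handed in, with the robot touching nothing.
It also fails if it takes over 72 s, if anything falls off the work surface, if the arm or the gripper's body presses on something with over 40 N, if the wrist force passes 120 N, or if a joint passes its speed limit or range.

## Working session

There is one attempt and no reset: what is moved stays moved. The work goes in short steps, each a Python script; the robot and the scene stay as the last script left them, time stands still between calls to the robot, and variables do not carry over. Pictures are saved under pics/ and viewed, about 8 in all and at most 12, crops included, and the job is handed in when it is done.

```bash
mkdir -p pics; cat > h.py <<'E'
import numpy as np, cv2
from bench import env, kinematics, monitor, eyes, job
def grab(name, fn=None):
    f=eyes.grab_frame(name)
    if fn: cv2.imwrite('pics/'+fn, cv2.cvtColor(f['frame'],cv2.COLOR_RGB2BGR))
    return f
def ray(f,uv):
    K=np.array(f['mtx']); V=np.array(f['view'])
    d=(np.array(uv,float)-K[:2,2])/[K[0,0],K[1,1]]
    s=d.copy()
    for _ in range(20): s=d/(1+f['k1']*(s@s))
    R,t=V[:3,:3],V[:3,3]
    return -R.T@t, R.T@np.append(s,1)
def onplane(f,uv,z):
    o,d=ray(f,uv); return o+d*(z-o[2])/d[2]
def proj(f,p):
    K=np.array(f['mtx']); V=np.array(f['view'])
    c=V[:3,:3]@p+V[:3,3]; s=c[:2]/c[2]; s=s*(1+f['k1']*(s@s))
    return s*[K[0,0],K[1,1]]+K[:2,2]
E
python3 - <<'E'
from h import *
for n in ['scene','side','wrist']:
    f=grab(n,n+'0.png'); o,d=ray(f,(320,240)); print(n,np.round(o,3),np.round(d,3),f['k1'])
print(monitor.sense())
E
```

```text
scene [0.895 0.552 0.608] [-0.394 -0.657 -0.642] 0.026407481843683217
side [0.539 0.674 0.79 ] [ 0.059 -0.664 -0.745] -0.16116320250354144
wrist [0.525 0.082 0.375] [ 0.006 -0.32  -0.947] -0.09216584823322853
{'clock': 0.15, 'joints': array([-2.23380895e-01,  3.13294168e-01,  1.49823770e+00, -1.63345150e-05,
        1.33095787e+00, -2.23425071e-01]), 'qvel': array([ 0.00137789, -0.0015411 , -0.00223423,  0.0002157 ,  0.00159514,
        0.00013459]), 'joint_efforts': array([ 1.79854873e-03, -4.12368500e+01, -2.59796566e+01, -1.57318855e-04,
        3.17765021e-03, -3.62555340e-05]), 'position': array([5.24823573e-01, 3.37897590e-05, 2.30889866e-01]), 'ee_rot': array([4.78054131e-05, 7.07417238e-01, 8.17911697e-05, 7.06796182e-01]), 'contact_force': array([ 0.11106182,  0.38503097, -0.31693568]), 'ft_torque': array([-0.03338066,  0.00653453,  0.00543273]), 'finger_gap': 1.0003526123498878}
```

View pics/scene0.png

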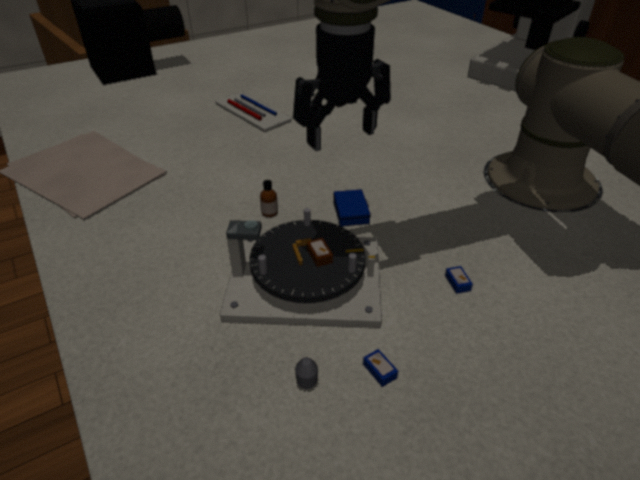

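View pics/wrist0.png

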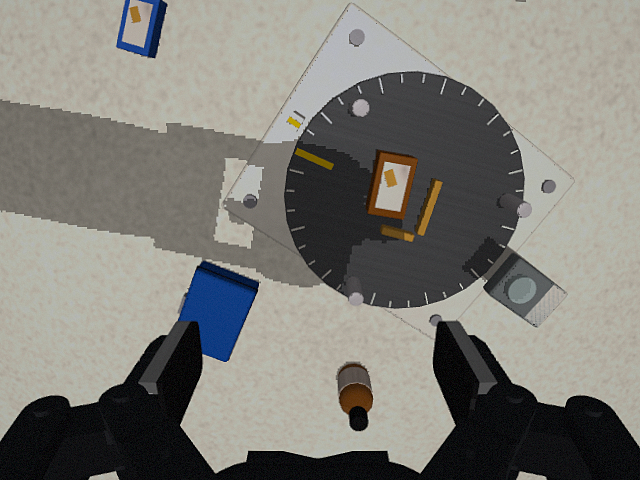

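The wrist picture shows, with image right = +x and up = +y:
- **Disc:** centre near (405,190).
- **Peg tops:** (361,108), (523,209) and (356,297).
- **Block:** amber, around (393,185).
- **Brass bars:** long one at (429,208), short one at (398,234).
- **Reader:** (522,287), lower right.
- **Index:** (295,122).
- **Bottle:** (356,395).
- **Slide box:** (220,310).

Next I'll measure these by mask.

```bash
cat >> h.py <<'E'
from scipy.optimize import least_squares
def blobs(mask,amin=20):
    cs,_=cv2.findContours(mask.astype(np.uint8),cv2.RETR_EXTERNAL,cv2.CHAIN_APPROX_NONE)
    return [c for c in cs if cv2.contourArea(c)>amin]
def rect(f,c,z):
    P=np.array([onplane(f,p[0],z)[:2] for p in c],np.float32)*1000
    (cx,cy),(w,h),a=cv2.minAreaRect(P)
    if w<h: w,h,a=h,w,a+90
    return np.array([cx,cy])/1000,(w,h),(a+90)%180-90   # long-axis angle deg
E
python3 - <<'E'
from h import *
f=eyes.grab_frame('wrist'); im=f['frame']; hsv=cv2.cvtColor(im,cv2.COLOR_RGB2HSV)
H,S,V=[hsv[...,i].astype(int) for i in range(3)]
print('px', [(p,im[p[1],p[0]].tolist()) for p in [(376,205),(392,195),(372,190),(430,205),(395,233),(361,107),(521,209),(356,298),(390,178),(315,160),(405,120)]])
win=np.zeros(H.shape,bool)
# peg tops: bright low-saturation blobs on the dark disc
for (u,v) in [(361,108),(525,209),(356,298)]:
    w=win.copy(); w[v-16:v+17,u-16:u+17]=1
    for c in blobs((V>115)&(S<70)&w,15):
        m=cv2.minEnclosingCircle(c); print('peg',(u,v),np.round(m[0],1),round(m[1],1),cv2.contourArea(c),np.round(onplane(f,m[0],.092),4))
w=win.copy(); w[135:260,350:460]=1
for c in blobs((S>110)&(H<30)&(V>50)&w,25):
    print('amber/brass',cv2.boundingRect(c),cv2.contourArea(c),'z70',rect(f,c,.070),'z78',rect(f,c,.078))
for n,uv,z in [('reader lens',(522,289),.12),('index',(295,122),.06),('bottlecap',(358,419),.075),('boxtop',(222,318),.028),('yellowmark',(315,159),.06)]: print(n,np.round(onplane(f,uv,z),3))
cv2.imwrite('pics/crop1.png',cv2.cvtColor(cv2.resize(im[60:320,270:580],None,fx=2.5,fy=2.2,interpolation=cv2.INTER_CUBIC),cv2.COLOR_RGB2BGR))
E
```

```text
px [((376, 205), [194, 195, 186]), ((392, 195), [184, 181, 171]), ((372, 190), [74, 40, 10]), ((430, 205), [159, 116, 43]), ((395, 233), [100, 72, 21]), ((361, 107), [174, 169, 170]), ((521, 209), [163, 157, 160]), ((356, 298), [160, 153, 157]), ((390, 178), [167, 119, 47]), ((315, 160), [118, 94, 0]), ((405, 120), [68, 68, 69])]
peg (361, 108) [360.5 107.5] 8.9 209.0 [0.5535 0.0785 0.092 ]
peg (525, 209) [528.5 209. ] 20.3 670.0 [0.6775 0.0101 0.092 ]
peg (356, 298) [356.  303.5] 19.1 517.5 [ 0.5546 -0.0646  0.092 ]
amber/brass (380, 224, 34, 18) 303.0 z70 (array([ 0.58656567, -0.01489038]), (27.74399757385254, 8.150688171386719), -14.456069946289062) z78 (array([ 0.5849538 , -0.01234516]), (27.01624298095703, 7.936901092529297), -14.456008911132812)
amber/brass (415, 178, 28, 58) 568.0 z70 (array([0.60919073, 0.00554446]), (44.878028869628906, 8.659388542175293), 74.90882873535156) z78 (array([0.60698547, 0.00755371]), (43.700984954833984, 8.432269096374512), 74.9088363647461)
amber/brass (367, 150, 51, 70) 2309.5 z70 (array([0.58067609, 0.02230566]), (48.90156173706055, 29.352964401245117), 80.70246887207031) z78 (array([0.57921869, 0.02387531]), (47.618953704833984, 28.583114624023438), 80.70245361328125)
reader lens [ 0.667 -0.04   0.12 ]
index [0.509 0.068 0.06 ]
bottlecap [ 0.562 -0.192  0.075]
boxtop [ 0.434 -0.113  0.028]
yellowmark [0.523 0.04  0.06 ]
```

```bash
cat >> h.py <<'E'
from scipy.spatial.transform import Rotation as Rot
def quat(psi):  # tool down, jaw axis (tool z) at world yaw psi
    c,s=np.cos(psi),np.sin(psi)
    return Rot.from_matrix(np.array([[0,-s,c],[0,c,s],[-1,0,0]])).as_quat()
def solve_stage(P0,P1,P2):
    def r(q):
        return np.concatenate([P[:2]-q[:2]-.08*np.array([np.cos(q[2]+a),np.sin(q[2]+a)]) for P,a in zip((P0,P1,P2),np.radians([45,165,285])) if P is not None])
    s=least_squares(r,[.594,.009,np.radians(75)]); return s.x,s.fun
E
cat > push.py <<'E'
from h import *
f=eyes.grab_frame('wrist')
q,res=solve_stage(*[onplane(f,p,.092) for p in [(360.5,107.5),(356,298),(524.5,209.5)]])
print('centre',q[:2],'deg',np.degrees(q[2]),'res',np.round(res*1000,1))
C=q[:2]; th=np.radians(75.2); np.save('C.npy',C)
ex=np.array([np.cos(th),np.sin(th)]); ey=np.array([-ex[1],ex[0]])
W=lambda x,y,z: np.append(C+ex*x/1000+ey*y/1000,z)
b=np.array([.5792,.0239])-C; bx,by=b@ex*1000,b@ey*1000; print('block',bx,by)
Q=quat(th-np.pi/2)
env.close_gripper(20)
env.reach(W(bx,62,.13),Q)
print('down',env.movel(W(bx,62,.0645),.06,guard=5))
print('push y',env.movel(W(bx,10,.0645),.022,guard=3)); s=monitor.sense(); p=s['position'][:2]-C; print(p@ex*1000,p@ey*1000,s['contact_force'],s['clock'])
p=s['position'][:2]-C
env.movel(W(bx,p@ey*1000+8,.0645),.05)
env.movel(W(bx,p@ey*1000+8,.11),.1)
env.movel(W(60,2,.11),.12)
print('down',env.movel(W(60,2,.0645),.06,guard=5))
print('push x',env.movel(W(20,2,.0645),.022,guard=3)); s=monitor.sense(); p2=s['position'][:2]-C; print(p2@ex*1000,p2@ey*1000,s['contact_force'],s['clock'])
env.movel(W(p2@ex*1000+8,2,.0645),.05)
env.movel(W(p2@ex*1000+8,2,.11),.1)
env.reach(W(-60,0,.231),Q)
grab('wrist','wrist1.png'); print(monitor.sense()['clock'])
E
python3 push.py
```

```text
centre [0.59426698 0.00936443] deg 75.29830073736633 res [-0.3  0.  -0.1  0.1  0.4 -0.1]
block 10.204533430342854 18.280158231166
down False
push y True
10.151364166752895 28.911759202097233 [-0.79154379  0.08307477  0.21376221] 4.2333
down False
push x True
34.64857221881753 2.1282782268120024 [1.10624124 1.30664831 1.52390599] 7.8583
9.5
```

View pics/wrist1.png

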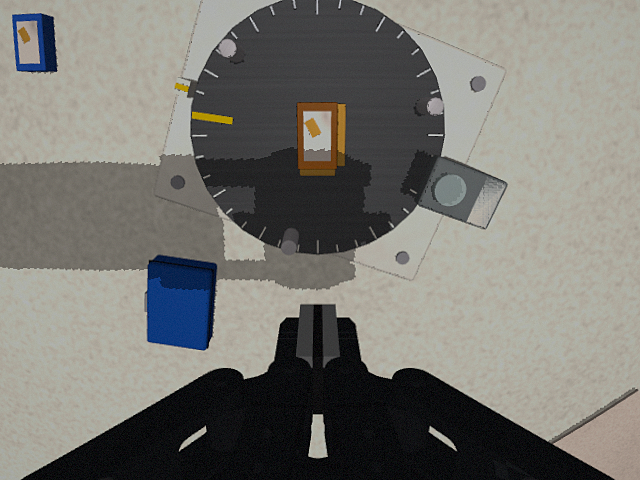

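```bash
cat > look.py <<'E'
from h import *
import sys
def look(fn):
    f=grab('wrist',fn); hsv=cv2.cvtColor(f['frame'],cv2.COLOR_RGB2HSV)
    H,S,V=[hsv[...,i].astype(int) for i in range(3)]
    C=np.load('C.npy'); u,v=proj(f,np.append(C,.065)).astype(int)
    w=np.zeros(H.shape,bool); w[max(v-60,0):v+60,max(u-60,0):u+60]=1
    for c in blobs((S>110)&(H<30)&(V>40)&w,25):
        for z in (.07,.078):
            r=rect(f,c,z); print(z,'area',cv2.contourArea(c),'rel mm',np.round((r[0]-C)*1000,1),np.round(r[1],1),round(r[2],1))
if __name__=='__main__': look(sys.argv[1])
E
python3 look.py wrist1b.png
```

```text
0.07 area 3329.0 rel mm [ 1.3 -3.9] [51.7 34.6] 75.3
0.078 area 3329.0 rel mm [ 1.4 -3.2] [50.3 33.7] 75.3
```

The block lies on both bars: the combined outline measures about 51 × 34 mm, against 52 × 34 expected, and the angle is 75.3°. I'll press once more toward the long bar, then check an enlarged view from near.

```bash
cat > press.py <<'E'
from h import *
C=np.load('C.npy'); th=np.radians(75.3)
ex=np.array([np.cos(th),np.sin(th)]); ey=np.array([-ex[1],ex[0]])
W=lambda x,y,z: np.append(C+ex*x/1000+ey*y/1000,z)
Q=quat(th-np.pi/2)
env.reach(W(0,45,.12),Q)
print(env.movel(W(0,40,.0645),.08,guard=5))
print(env.movel(W(0,20,.0645),.022,guard=3)); p=monitor.sense()['position'][:2]-C; print(p@ex*1000,p@ey*1000)
env.movel(W(0,40,.0645),.08); env.movel(W(0,40,.12),.12)
env.movel(W(-70,0,.16),.15)
f=grab('wrist'); im=f['frame']; u,v=proj(f,np.append(C,.07)).astype(int); print(u,v)
c=im[max(v-75,0):v+75,max(u-100,0):u+100]
cv2.imwrite('pics/crop2.png',cv2.cvtColor(cv2.resize(c,None,fx=4,fy=4,interpolation=cv2.INTER_CUBIC),cv2.COLOR_RGB2BGR))
s=monitor.sense(); print(s['clock'],s['joints'])
# reachability dry run: grasp peg at world angle a, jaws tangential
for name,a0,sw,flip in [('A',None,None,None)]:
    for k in range(0,370,30):
        a=-34.5-50-k; 
        print(k,[None if (j:=kinematics.ik(np.append(C+.08*np.array([np.cos(np.radians(a)),np.sin(np.radians(a))]),.066),quat(np.radians(a+90+fl)))) is None else np.round(j,2)[[0,1,2,4,5]].tolist() for fl in (0,180)])
E
python3 press.py
```

```text
False
True
-0.01131362881878848 28.872508725006192
317 125
13.2833 [-3.01784192e-01  4.93886358e-01  1.42736324e+00 -4.75358075e-05
  1.22375949e+00 -4.59263661e-02]
0 [[-0.31, 0.65, 1.43, 1.06, -0.41], [-0.31, 0.65, 1.43, 1.06, 2.74]]
30 [[-0.32, 0.58, 1.57, 1.0, 0.11], None]
60 [[-0.29, 0.51, 1.67, 0.95, 0.66], [-0.29, 0.51, 1.67, 0.95, -2.48]]
90 [[-0.22, 0.49, 1.72, 0.93, 1.25], [-0.22, 0.49, 1.72, 0.93, -1.89]]
120 [[-0.14, 0.5, 1.7, 0.94, 1.86], [-0.14, 0.5, 1.7, 0.94, -1.29]]
150 [[-0.08, 0.56, 1.6, 0.98, 2.45], [-0.08, 0.56, 1.6, 0.98, -0.7]]
180 [None, [-0.05, 0.63, 1.47, 1.04, -0.14]]
210 [[-0.05, 0.71, 1.33, 1.1, -2.77], [-0.05, 0.71, 1.33, 1.1, 0.37]]
240 [[-0.09, 0.76, 1.22, 1.15, -2.28], [-0.09, 0.76, 1.22, 1.15, 0.86]]
270 [[-0.15, 0.79, 1.17, 1.18, -1.81], [-0.15, 0.79, 1.17, 1.18, 1.33]]
300 [[-0.21, 0.78, 1.2, 1.16, -1.35], [-0.21, 0.78, 1.2, 1.16, 1.79]]
330 [[-0.27, 0.73, 1.29, 1.12, -0.89], [-0.27, 0.73, 1.29, 1.12, 2.25]]
360 [[-0.31, 0.65, 1.43, 1.06, -0.41], [-0.31, 0.65, 1.43, 1.06, 2.74]]
```

View pics/crop2.png

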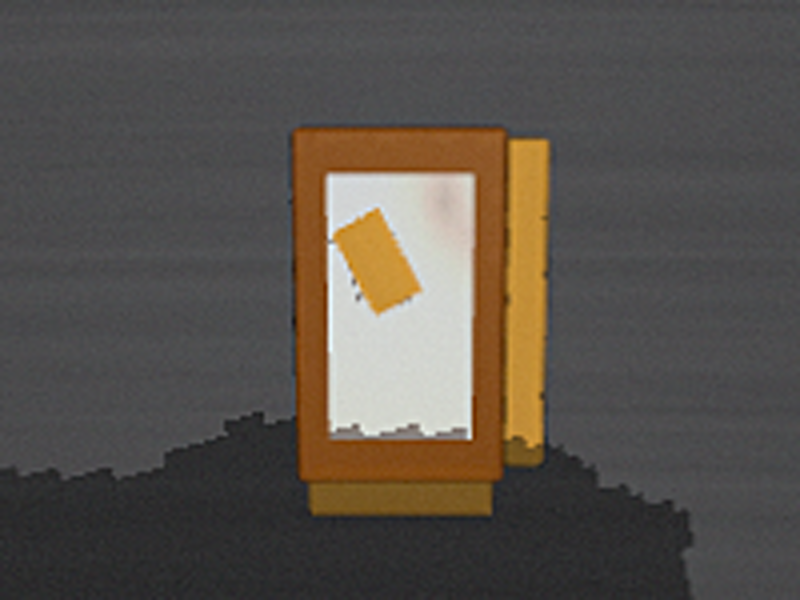

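In the crop the block's right edge meets the long bar and its bottom edge meets the short bar, square and with no gap. The marks imply about 371° of travel remaining. I'll do three grasps on successive pegs of about 124° each, all in the sector away from the reader.

```bash
cat > turn.py <<'E'
from h import *
C=np.load('C.npy')
P=lambda a,z,r=.08: np.append(C+r*np.array([np.cos(a),np.sin(a)]),z)
D=np.radians
def grasp(adeg):
    a=D(adeg); env.release()
    env.reach(P(a,.135),quat(a+np.pi/2))
    print('down contact',env.movel(P(a,.066),.08,guard=6))
    env.close_gripper(20); s=monitor.sense(); print('gap',round(s['finger_gap'],3),'F',np.round(s['contact_force'],1),'t',s['clock'])
def arc(a0,a1,step=10,v=.05,guard=15):
    n=int(np.ceil(abs(a1-a0)/step)); fm=0
    for a in np.linspace(a0,a1,n+1)[1:]:
        hit=env.movel(P(D(a),.066),v,frame=quat(D(a)+np.pi/2),guard=guard)
        s=monitor.sense(); F=s['contact_force']; fm=max(fm,np.linalg.norm(F))
        if hit:
            p=s['position'][:2]-C; ang=np.degrees(np.arctan2(p[1],p[0])); print('STOP at',round(ang,1),'goal',round(a,1),'F',np.round(F,1)); return ang
    print('arc done',a1,'Fmax',round(fm,1),'t',s['clock']); return a1
def let_go(adeg):
    env.release(); env.movel(P(D(adeg),.135),.12)
E
python3 - <<'E'
from turn import *
a=-119.7
grasp(a); e=arc(a,a-123.8)
print(monitor.sense()['joints'])
E
```

```text
down contact False
gap 0.13 F [-2.2 -0.5  1.6] t 16.1
arc done -243.5 Fmax 16.1 t 21.5167
[-0.0618247   0.57665081  1.56586385  0.00345661  0.99980484  2.61436514]
```

```bash
python3 - <<'E'
from turn import *
let_go(-243.5)
a=-123.5
grasp(a); e=arc(a,a-123.8)
let_go(e)
# look from the side opposite the reader
env.reach(np.append(C+[-.02,-.06],.231),quat(D(-20)))
import look; look.look('wrist2.png'); print(monitor.sense()['clock'])
E
```

```text
down contact False
gap 0.126 F [-2.7  0.1  2.5] t 26.8667
arc done -247.3 Fmax 15.9 t 32.2833
0.07 area 3424.5 rel mm [1.7 2.9] [53.2 34.9] 6.5
0.078 area 3424.5 rel mm [1.8 3.3] [51.8 33.9] 6.5
36.0083
```

View pics/wrist2.png

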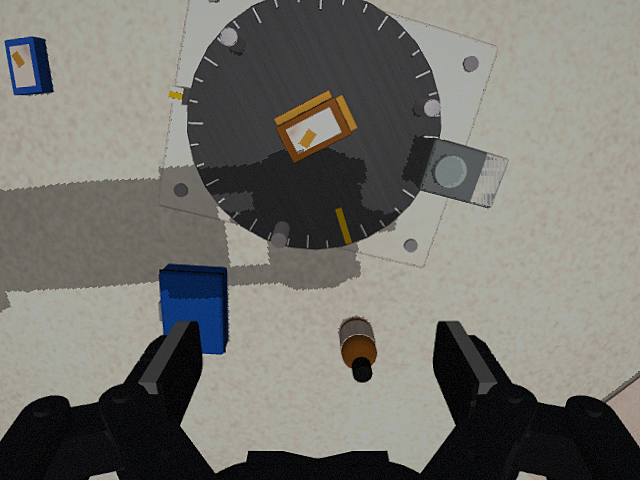

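The wrist view shows the block still flush in the bars, the yellow mark at (343,226) heading for the index at (176,95), and the bottle and box untouched. Now the last third, up to the end stop.

```bash
python3 - <<'E'
from turn import *
a=-127.5
grasp(a); e=arc(a,-240)
try: e=arc(e,-256,step=3,v=.025,guard=7)
except env.MotionError as x: print('ME',x)
s=monitor.sense(); print(s['joints'][5],s['contact_force'],s['clock'])
E
```

```text
down contact False
gap 0.134 F [-1.8  0.4  1.7] t 38.3833
arc done -240 Fmax 14.2 t 43.2833
STOP at 110.7 goal -250.7 F [-3.3 -0.2  6.8]
2.7418184321014794 [-3.26311744 -0.24199969  6.7761351 ] 44.3917
```

```bash
python3 - <<'E'
from turn import *
for g in (10,14):
    e=arc(-249.3,-253,step=4,v=.02,guard=g); p=monitor.sense()['position'][:2]-C; print(np.degrees(np.arctan2(p[1],p[0])),np.linalg.norm(p))
let_go(-249.5)
env.reach(np.append(C+[-.02,-.06],.231),quat(D(-20)))
import look; look.look('wrist3.png'); print(monitor.sense()['clock'])
E
```

```text
STOP at 110.7 goal -253.0 F [-3.1 -0.8  7. ]
110.67850221685067 0.08149335813133265
STOP at 110.7 goal -253.0 F [-2.6  0.3  5.9]
110.70349933934075 0.0814530441843779
0.07 area 3311.5 rel mm [ 0.7 -3.9] [52.3 34.5] 65.2
0.078 area 3311.5 rel mm [ 1.  -3.4] [51.  33.6] 65.2
48.6167
```

View pics/wrist3.png

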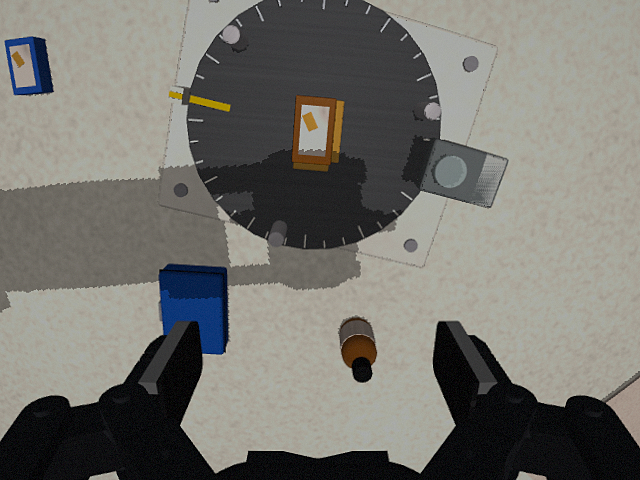

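The stage stalled three times at the same angle, up to the 14 N guard, and the mark (210,103) is in line with the index (176,95). One enlarged check of the block and mark before handing in.

```bash
python3 - <<'E'
import cv2
im=cv2.imread('pics/wrist3.png'); cv2.imwrite('pics/crop3.png',cv2.resize(im[70:190,160:360],None,fx=4,fy=4,interpolation=cv2.INTER_CUBIC))
E
```

```text
(no output)
```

View pics/crop3.png

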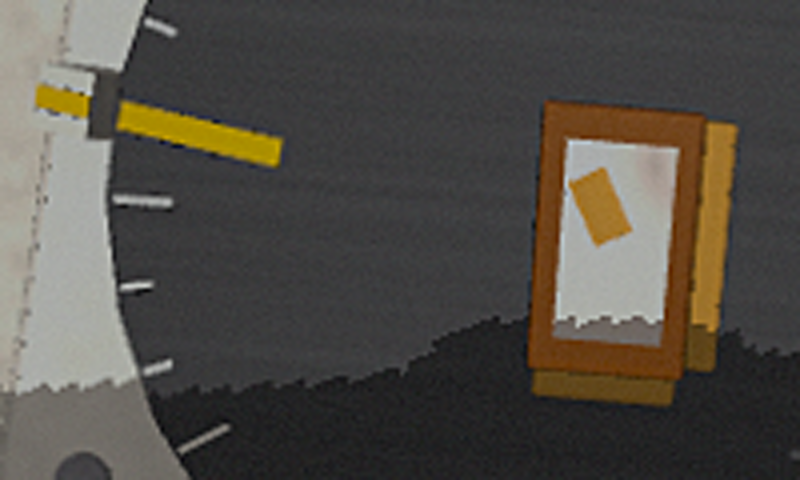

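The crop shows the mark and index in one line at (40–280, 95–150), and the block square and tight against both bars. The arm is clear, so I'm handing in.

```bash
python3 -c "
from bench import job,monitor
print(monitor.sense()['clock']); print(job.hand_in())"
```

```text
48.6167
the job is handed in; nothing more can be done
None
```

I slid the block flush against both brass stops with light guarded pushes. I then turned the stage clockwise to its end stop, using three successive peg grasps in the sector away from the reader. I handed in at 48.6 s of the 72 s allowed, with the arm clear of everything.

- **End stop:** the stage stalled three times at the same angle, with force guards of 7, 10 and 14 N. The yellow mark lines up with the index. The bars' angle gives a turn of 370.1°, against about 371.3° predicted from the first picture; that difference is within measuring error.
- **Block:** it is still square and tight on both bars. The block and bars together measure about 51–52 × 34 mm, against 52 × 34 expected.
- **Other objects:** the bottle and slide box look unmoved in the last two wrist pictures. I did not look at the lens again after the first scene picture, but the arm never went near it.
- **Forces:** the wrist force read up to about 16 N during the turn, more than the 2.5 N a peg should need. This is probably side load from a small error in the assumed centre.

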